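Power up the layout and send the train off

ROBOT

A 6-joint arm with a two-finger parallel gripper is mounted at the origin on the work surface. World frame = base frame: x ahead of the robot, y to its left, z up, the work surface at z = 0. Lengths are in m, angles in rad, forces in N, time in s.
With the tool pointing down it reaches from about 0.35 to 0.975 m from the base axis. Payload 17.4 kg.
Tool frame: the origin (TCP) lies midway between the tips of the shut fingers; the grasp point (between the pads) lies 19 mm behind it; z points along the fingers, y is the direction in which the jaws open and shut (so a half turn about z gives the same grasp; the last joint's range is limited). The gripper opens to 85 mm and grips with 20 to 120 N. Pads are 22 mm wide; open, the fingers measure 114 mm over their backs; the gripper's body (76 mm by 85 mm) begins 54 mm behind the grasp point. The pads swing forward as they close: fully open they stand 13 mm farther back than shut.
Start: joints at [1.215, 0.116, 1.442, -0, 1.584, -0.038], TCP at [0.211, 0.641, 0.231] pointing down, gripper open.
Joint ranges: [-2.83, 2.83], [-0.83, 2.19], [0.07, 2.5], [-1.14, 4.28], [0.01, 3], [-2.97, 2.97]. Speed limits (rad/s): [1.89, 1.89, 2.22, 3.14, 3.14, 3.14].

INTERFACE

Orientations are given as a unit quaternion [x, y, z, w].
In Python, from station import * gives the robot as it stands. The module is installed in compiled form; this text tells all that it offers.
- The arm moves only by the tool move_arm, never from a script. Its argument "steps" is a list of rows, each a list of 7 numbers: the shift along the tool's x, y, z in mm, then the turn, a rotation vector about the tool's x, y, z in rad, then the opening, from -1 (shut) to 1 (fully open). In form: [[dx, dy, dz, wx, wy, wz, grip], ...]. A call has exactly 5 rows; each row shifts and turns the commanded pose from where the row before left it, along the tool's axes as they then stand; what a row does not reach is not made up. A row lasts 1/12 s, in which the tool goes at most 41.7 mm and 7.16 degrees, less where a joint would pass 70% of its speed; a pose out of reach is approached as far as the arm can. A call is refused whole if a number of a shift passes 41.7 or a number of a turn 0.125, either way. A call with a gripper value outside its range is refused whole. The fingers move at their own pace and stop on an object; "squeeze" is the grip in N (left out, the last holds). Time passes only in rows, so rows that do not move let the fingers close, or fill a call up. It gives the time, the measured TCP pose, the force and the opening at its end, in the units of the state.
- state(): the state, without advancing time (a new reading comes with each control period).
- read_camera(name): name is "scene" or "top"; returns (picture, depth): 400x640x3 uint8, red, green, blue; 400x640 float32, m along the optical axis (not along the pixel's ray), 0 where there is no reading.
- camera_info(name): a dict with "fov_y" (degrees; the focal length in pixels is half the picture's height over the tangent of half this angle, whatever the lens; pixels are square), "cx", "cy" (the principal point, pixels), "extrinsics" (4x4, takes a point from camera to world coordinates). Camera axes: x right, y down, z forward; pixel columns grow to the right and rows downward; lengths in m; the calibration is good to about 2 mm. A picture is of the moment at which its call begins. camera_info takes no time and is no camera call.
- hand_in(): hands the job in, once; it reports no verdict.
The state is a dict: "clock": time; "qpos": joint angles; "qvel": joint speeds; "joint_efforts": joint torques, N m; "position": TCP position; "tool_rot": TCP orientation; "force": force on the tool from outside, world axes, zero at the start; "torque": the same for the moment, N m; "grip_width": finger opening in m.
Only numpy, scipy, OpenCV 4.12 (cv2) and the standard library are available. Lean on these libraries where they do the work, as an engineer would, in place of code of your own. Each camera call takes 0.05 s, during which the arm holds its last target.

TASK

Get the model railway ready and give the start signal: first switch the power supply on by pressing the raised end of its large rocker all the way down; then, on the wooden route panel, press the long bar key fully down (it stays down), and last press the larger of the two round buttons fully down and let it come back up. Do it by pressing only: do not press the small round button or the square key, and do not pick up, push or knock over anything that stands or lies about.

Things in the scene. Friction and masses are not known exactly. Their poses are not given: they have to be found in the camera images.
- psu: Bench power supply, a grey steel box fixed to the table, 130 (x) x 190 (y) x 75 mm (z). Origin: centre of its underside. On its top a black V-shaped paddle rocker, 60 mm long along the box's x, 30 mm wide, pivots at x 0, y +45 mm, z 87 mm of the box.
- rocker (a joint): Rocker of the power supply: 0 rad = off (the half towards the box's -x is level, the half towards +x slopes up at 0.4 rad), 0.4 rad = on (the +x half is pressed level, its top then 90 mm above the table). It starts at or near off. It needs about 3 N at the point rocker_end, stays where it is left, and has no click.
- rocker_end (a point): Middle of the top face of the rocker's raised (+x) half, 18 mm from the pivot; moves with the rocker, about 97 mm above the table when off and 90 mm when on (the outer edge of the raised half is 102 mm above the table when off). x lies along the rocker.
- panel: Route panel, a fixed wooden slab 180 x 180 x 30 mm with four black keys in a two by two pattern, 75 mm apart, each on its own plate. Which key is in which place varies. Origin: centre of its underside.
- bar_key_top (a point): Long bar key, 14 mm (point x) x 48 mm (point y). Its square aluminium base plate (60 x 60 x 4 mm) lies on the panel; the key's flat top stands 20 mm above the panel's top (50 mm above the table) when up. The point is the middle of its top.
- bar_key (a joint): Bar key: 0 m = up, 0.008 m = fully down. Starts at or near up. Needs about 3 N and stays where it is left.
- big_button_top (a point): The larger round button, 30 mm across. Its square aluminium base plate (60 x 60 x 4 mm) lies on the panel; the key's flat top stands 20 mm above the panel's top (50 mm above the table) when up. The point is the middle of its top.
- big_button (a joint): Larger round button: 0 m = up, 0.006 m = fully down. A spring (1.5 N at the top, 5 N fully down) returns it.
- small_button_top (a point): The smaller round button, 16 mm across. Its square aluminium base plate (60 x 60 x 4 mm) lies on the panel; the key's flat top stands 20 mm above the panel's top (50 mm above the table) when up. Not to be pressed. Spring key, 6 mm of travel. Key places on the panel vary. The point is the middle of its top.
- small_button (a joint): Smaller round button: 0 m = up, 0.006 m = down. Leave it alone.
- square_key_top (a point): Square key, 26 x 26 mm. Its square aluminium base plate (60 x 60 x 4 mm) lies on the panel; the key's flat top stands 20 mm above the panel's top (50 mm above the table) when up. Not to be pressed. Spring key, 6 mm of travel. Key places on the panel vary. The point is the middle of its top.
- square_key (a joint): Square key: 0 m = up, 0.006 m = down. Leave it alone.
- bush: Bystander, leave in place: brass flanged bush, 22 mm across, 10 mm tall, loose at the middle of the route panel. Origin: centre of its underside.
- screw_jar: Bystander, leave in place: small glass jar, 40 mm across, 38 mm tall, loose on top of the power supply. Origin: centre of its underside.
- glue: Bystander, leave in place: white bottle, 32 mm across, 85 mm tall, standing between power supply and panel. Origin: centre of its underside.
- paint_jar: Bystander, leave in place: amber jar, 52 mm across, 55 mm tall, standing at the left side. Origin: centre of its underside.
- mug: Bystander, leave in place: white mug, 80 mm across, 90 mm tall, standing behind the panel and power supply. Origin: centre of its underside.
- screwdriver: Bystander, leave in place: screwdriver 160 mm long, lying between the robot and the work. Origin: on its axis.
- brush: Bystander, leave in place: brush 160 mm long, lying between the robot and the work. Origin: on its axis.

How it is judged:
By the outcome, as a careful person would: the job done as asked, in the order asked, and still so for the second after the job is handed in, with the robot touching nothing.
It also fails if it takes over 48 s, if anything falls off the work surface, if the arm or the gripper's body presses on something with over 40 N, if the wrist force passes 120 N, or if a joint passes its speed limit or range.

## Working session

There is one attempt and no reset: what is moved stays moved. The work goes in short steps, Python scripts to look and compute and a tool call to move; the robot and the scene stay as the last step left them, time stands still between calls to the robot, and variables do not carry over. Pictures are saved under pics/ and viewed, and the job is handed in when it is done.

Besides the shell and the picture viewer there is one more tool, called after ">>>" by a JSON object that holds its "op" and its "data". move_arm: Moves the arm, as the interface text tells. Its arguments: {"type":"object","properties":{"steps":{"type":"array"},"squeeze":{"type":"number"}},"required":["steps"]}

```bash
mkdir -p pics; python3 - <<'E'
from station import *
import cv2,numpy as np
print(state())
for n in("scene","top"):
    p,d=read_camera(n);np.savez(n+".npz",p=p,d=d)
    cv2.imwrite(f"pics/{n}0.png",p[:,:,::-1]);print(n,camera_info(n))
E
```

```text
{'clock': 0.0, 'qpos': array([ 1.21517865e+00,  1.16491604e-01,  1.44225387e+00,  2.80414623e-05,
        1.58401389e+00, -3.78001045e-02]), 'qvel': array([-1.83857310e-03, -1.86526155e-03,  1.61753322e-04, -1.06285814e-04,
       -5.09489319e-04, -1.22042785e-05]), 'joint_efforts': array([-1.54821566e-03, -7.31985211e+01, -6.32489061e+01, -1.73836470e-04,
        6.06739035e-03, -4.17241921e-07]), 'position': array([0.21086831, 0.64101756, 0.23056546]), 'tool_rot': array([ 1.58240634e-01,  9.87400406e-01, -5.69368705e-04, -1.27762485e-04]), 'force': array([-0.09035881, -0.32934427, -0.51083145]), 'torque': array([-0.02166933,  0.02608271,  0.01456975]), 'grip_width': 0.08566799543103305}
scene {'fov_y': 47.74936092883547, 'cx': 312.27381124283227, 'cy': 203.65587026790112, 'extrinsics': array([[ 0.66260404,  0.53522524, -0.52391778,  1.18059014],
       [ 0.7489287 , -0.48081681,  0.45598355, -0.45048004],
       [-0.00785457, -0.6945136 , -0.7194367 ,  0.92044998],
       [ 0.        ,  0.        ,  0.        ,  1.        ]])}
top {'fov_y': 55.93159944992094, 'cx': 315.39647557536273, 'cy': 201.41069539233496, 'extrinsics': array([[ 2.76432400e-04, -9.86236495e-01,  1.65340555e-01,
         3.93573780e-01],
       [-9.99433892e-01,  5.28999900e-03,  3.32251574e-02,
         6.19769216e-02],
       [-3.36425142e-02, -1.65256139e-01, -9.85676717e-01,
         9.53146850e-01],
       [ 0.00000000e+00,  0.00000000e+00,  0.00000000e+00,
         1.00000000e+00]])}
```

View pics/scene0.png

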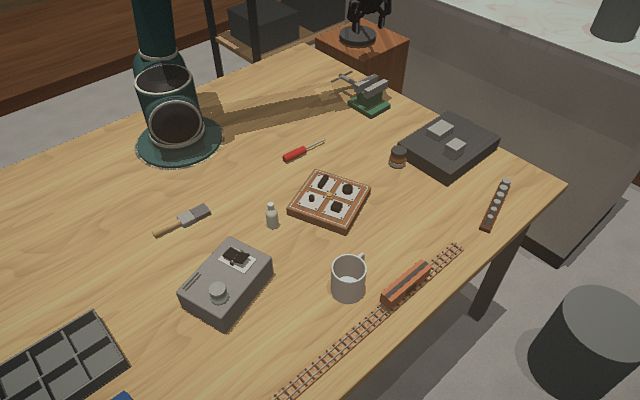

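View pics/top0.png

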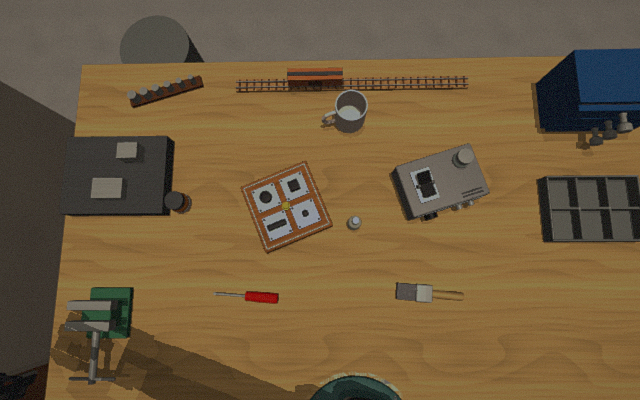

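```bash
cat > h.py <<'E'
import numpy as np
from station import camera_info
def cam(n):
    i=camera_info(n);return 200/np.tan(np.radians(i['fov_y']/2)),i['cx'],i['cy'],np.array(i['extrinsics'])
def ray(n,u,v,z):
    f,cx,cy,E=cam(n);d=E[:3,:3]@np.array([(u-cx)/f,(v-cy)/f,1]);o=E[:3,3]
    return o+d*(z-o[2])/d[2]
def proj(n,P):
    f,cx,cy,E=cam(n);q=E[:3,:3].T@(np.array(P)-E[:3,3]);return q[0]/q[2]*f+cx,q[1]/q[2]*f+cy,q[2]
E
python3 - <<'E'
import cv2,numpy as np
from h import *
a=np.load('top.npz')['p'];b=np.load('scene.npz')['p']
def cr(a,x,y,w,h,s): return cv2.resize(a[y:y+h,x:x+w,::-1],None,fx=s,fy=s,interpolation=cv2.INTER_CUBIC)
cv2.imwrite('pics/c1.png',cr(a,235,155,110,100,6)) 
cv2.imwrite('pics/c2.png',cr(a,385,135,110,95,6)) 
cv2.imwrite('pics/c3.png',cr(b,280,160,100,80,7)) 
cv2.imwrite('pics/c4.png',cr(b,170,225,110,105,5)) 
print(proj('top',[.211,.641,.231]),proj('scene',[.211,.641,.231]),proj('scene',[0,0,0]))
E
```

```text
(np.float64(17.396355557494246), np.float64(363.9752314630983), np.float64(0.7008546183999598)) (np.float64(366.5571353611381), np.float64(33.670447116530056), np.float64(1.5016980665594366)) (np.float64(179.20402362369916), np.float64(140.04391092015487), np.float64(1.486149142013928))
```

View pics/c1.png

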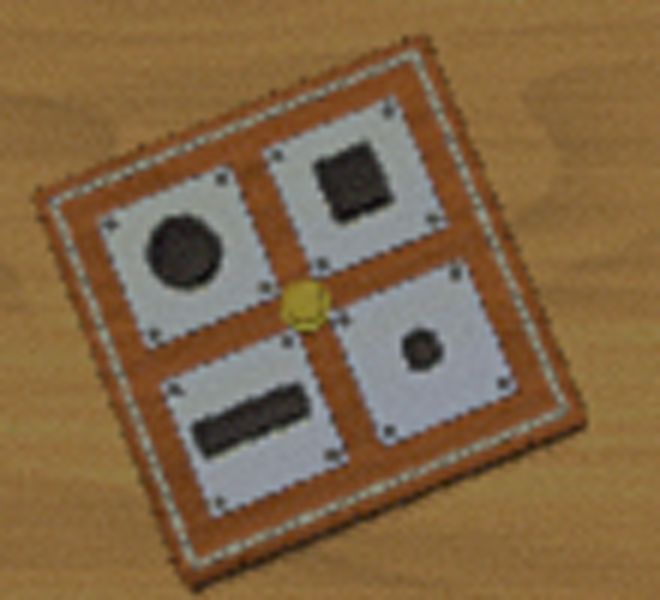

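View pics/c2.png

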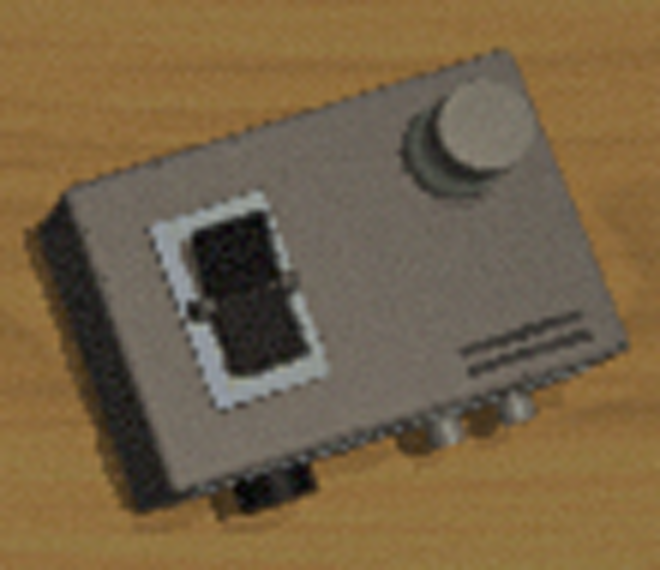

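View pics/c3.png

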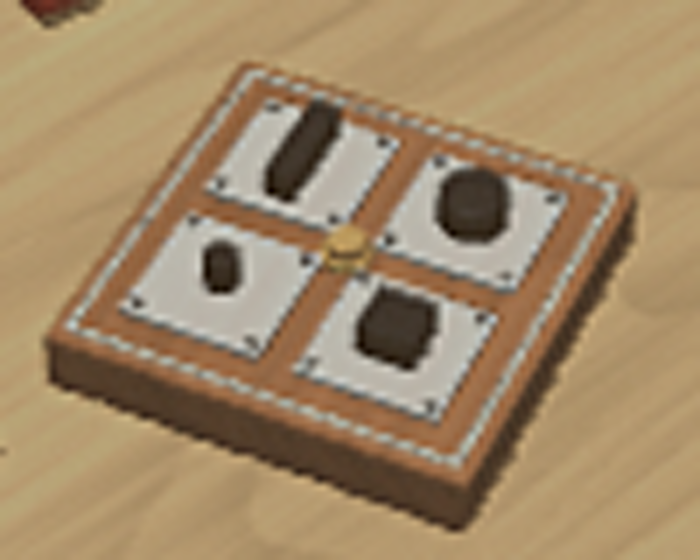

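View pics/c4.png

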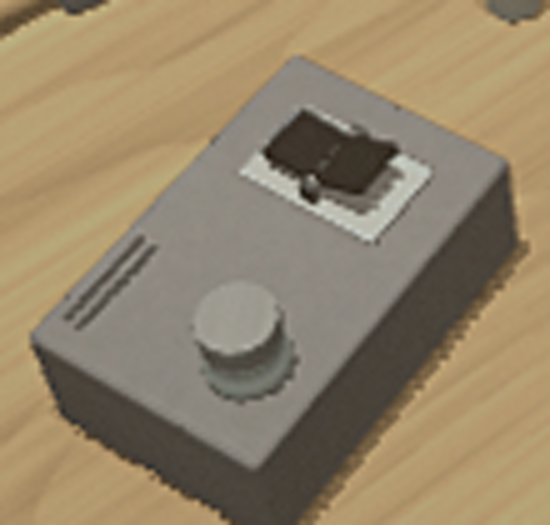

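Top view: big button at about (265,197), bar (277,225), square (293,185), small button (305,213), bush (286,206). Rocker at (426,184) with its raised +x half at (423,176). Now I'll measure.

```bash
python3 - <<'E'
import cv2,numpy as np
from h import *
for n,seeds in(('top',dict(big=(265.6,197),bar=(277,225),sq=(293.5,185),small=(305.3,213.3),rock=(426,184))),('scene',dict(big=(347.5,188.5),bar=(323,181),sq=(336.5,206),small=(311.5,198),rock=(236,255)))):
    z=np.load(n+'.npz');p=z['p'];d=z['d']
    g=p.max(2)
    for k,(u,v) in seeds.items():
        m=(g<(75 if n=='top' else 90)).astype(np.uint8)
        c,l,s,ce=cv2.connectedComponentsWithStats(m)
        if k=='rock' : print(g[int(v)-10:int(v)+10:3,int(u)-10:int(u)+10:2] if 0 else '')
        lab=l[int(v),int(u)]
        if not lab: print(k,'nolab',g[int(v),int(u)]);continue
        ys,xs=np.nonzero(l==lab)
        cc=ce[lab]; zz=.05 if k!='rock' else .09
        r=cv2.minAreaRect(np.c_[xs,ys].astype(np.float32))
        f,cx,cy,E=cam(n)
        dd=np.median(d[l==lab]);P=E[:3,:3]@np.array([(cc[0]-cx)/f*dd,(cc[1]-cy)/f*dd,dd])+E[:3,3]
        print(n,k,cc.round(1),s[lab],'plane',ray(n,*cc,zz).round(4),'depth',P.round(4),[np.round(x,1) for x in r])
# plates / panel / psu from top
z=np.load('top.npz');p=z['p'].astype(int);hsv=cv2.cvtColor(z['p'],cv2.COLOR_RGB2HSV)
f,cx,cy,E=cam('top');v,u=np.mgrid[:400,:640];d=z['d']
W=np.stack([(u-cx)/f*d,(v-cy)/f*d,d],-1)@E[:3,:3].T+E[:3,3]
np.save('W.npy',W)
for nm,box,lo,hi in(('panel',(235,155,340,255),.024,.045),('psu',(385,135,500,230),.068,.082)):
    m=np.zeros((400,640),np.uint8);x0,y0,x1,y1=box
    H=W[...,2];m[y0:y1,x0:x1]=((H>lo)&(H<hi)&(d>0))[y0:y1,x0:x1]
    print(nm,'H med',np.median(H[m>0]))
    if nm=='psu':
        print('top', np.median(H[(m>0)]))
    c,_=cv2.findContours(cv2.morphologyEx(m,cv2.MORPH_OPEN,np.ones((5,5))),cv2.RETR_EXTERNAL,cv2.CHAIN_APPROX_NONE)
    c=max(c,key=cv2.contourArea)[:,0]
    pl=.03 if nm=='panel' else .075
    Q=np.array([ray('top',a,b,pl)[:2] for a,b in c]).astype(np.float32)*1000
    r=cv2.minAreaRect(Q);print(nm,r,cv2.boxPoints(r))
H=W[...,2]
np.set_printoptions(linewidth=200)
print((H[166:206:2,410:444:2]*1000).round(0).astype(int))
E
```

```text
top big [265.3 196.7] [260 191  12  12 114] plane [0.5575 0.2152 0.05  ] depth [0.5576 0.2152 0.0497] [array([265.3, 196.8]), array([11.3, 10.6]), np.float64(45.0)]
top bar [276.4 224.6] [267 219  19  12 113] plane [0.4889 0.1868 0.05  ] depth [0.4889 0.1869 0.0494] [array([276.4, 224.6]), array([ 5.8, 19.3]), np.float64(67.4)]
top sq [293.4 185.1] [288 179  12  13 109] plane [0.5858 0.1464 0.05  ] depth [0.5859 0.1464 0.05  ] [array([293.4, 185.2]), array([11. ,  9.8]), np.float64(68.2)]
top small [304.7 212.8] [302 210   7   7  33] plane [0.5173 0.1183 0.05  ] depth [0.5175 0.1183 0.049 ] [array([304.9, 212.8]), array([5.8, 5.4]), np.float64(63.4)]

top rock [425.4 183.7] [416 170  20  28 351] plane [ 0.5787 -0.1641  0.09  ] depth [ 0.5783 -0.1636  0.0919] [array([424.4, 184.2]), array([25.3, 17.7]), np.float64(71.6)]
scene big [347.1 188.8] [342 184  11  11  85] plane [0.5683 0.2106 0.05  ] depth [0.5665 0.2126 0.0474] [array([347.3, 188.7]), array([9.4, 9.8]), np.float64(11.3)]
scene bar [322.7 181.1] [318 174  11  15  79] plane [0.5003 0.1815 0.05  ] depth [0.4986 0.183  0.0478]
[... 1787 characters left out ...]
 73  80  89  90  88  90  88  91  92  89  78  77  74  73  74]
 [ 76  74  73  77  82  80  89  89  91  90  92  89  88  77  74  75  73]
 [ 73  77  75  80  77  76  91  89  91  90  91  91  90  76  72  75  76]
 [ 76  76  74  75  76  79  91  92  93  91  88  89  89  79  79  74  72]
 [ 72  73  75  74  79  77  76  86  90  91  92  92  90  76  76  74  76]
 [ 72  72  76  74  77  76  78  89  89  93  77  79  77  78  77  73  72]
 [ 74  74  76  74  76  79  76  77  75  80  77  75  77  77  76  73  75]
 [ 76  77  72  74  73  78  76  76  78  80  79  75  73  74  75  73  73]
 [ 73  74  76  75  74  73  79  79  72  75  75  75  76  76  72  75  76]
 [ 71  77  74  73  75  75  76  74  76  74  78  76  73  73  74  72  75]]
```

>>> {"op": "move_arm", "data": {"steps": [[0, 0, 0, 0, 0, -0.125, -1], [0, 0, 0, 0, 0, -0.125, -1], [0, 0, 0, 0, 0, -0.125, -1], [0, 0, 0, 0, 0, -0.125, -1], [0, 0, 0, 0, 0, -0.125, -1]], "squeeze": 30}}

```text
clock: 0.52
position: [0.2109, 0.6411, 0.2308]
tool_rot: [-0.156, 0.988, -0.0, -0.0]
force: [-0.4, 0.9, -0.3]
grip_width: 0.0255
```

```bash
cat >> h.py <<'E'
from scipy.spatial.transform import Rotation as R
TG=dict(rock=(.5973,-.1575,17.56),bar=(.489,.187,22.45),big=(.558,.2157,22.45))
def go(name,z):
    from station import state
    s=state();r=R.from_quat(s['tool_rot']);M=r.as_matrix()
    x,y,yaw=TG[name]
    d=M.T@(np.array([x,y,z])-s['position'])*1000
    a=np.radians(yaw+180);t=np.array([[np.cos(a),np.sin(a),0],[np.sin(a),-np.cos(a),0],[0,0,-1]]).T
    w=R.from_matrix(M.T@t).as_rotvec()
    print('t',s['clock'],'pos',s['position'].round(4),'shift',d.round(1),'w',w.round(3),'F',s['force'].round(1),'g',s['grip_width'].round(4),'q6',s['qpos'][5].round(2))
E
python3 -c "
from h import *
go('rock',.15)"
```

```text
Traceback (most recent call last):
  File "h.py", line 19, in go
    print('t',s['clock'],'pos',s['position'].round(4),'shift',d.round(1),'w',w.round(3),'F',s['force'].round(1),'g',s['grip_width'].round(4),'q6',s['qpos'][5].round(2))
                                                                                                                    ^^^^^^^^^^^^^^^^^^^^^
AttributeError: 'float' object has no attribute 'round'
```

```bash
sed -i "s/s\['grip_width'\].round(4)/s['grip_width']/" h.py
python3 -c "
from h import *
go('rock',.231)"
```

```text
t 0.5167 pos [0.2109 0.6411 0.2308] shift [-1.214e+02 -8.788e+02  3.000e-01] w [-0.001 -0.     0.007] F [-0.4  0.9 -0.3] g 0.025537092797325637 q6 -0.67
```

>>> {"op": "move_arm", "data": {"steps": [[-5.5, -40, 0, 0, 0, 0, -1], [-5.5, -40, 0, 0, 0, 0, -1], [-5.5, -40, 0, 0, 0, 0, -1], [-5.5, -40, 0, 0, 0, 0, -1], [-5.5, -40, 0, 0, 0, 0, -1]]}}

```text
clock: 0.93
position: [0.2979, 0.4571, 0.2308]
tool_rot: [-0.153, 0.988, -0.0, -0.0]
force: [1.2, 0.5, -0.1]
grip_width: -0.0001
```

>>> {"op": "move_arm", "data": {"steps": [[-5.5, -40, 0, 0, 0, 0, -1], [-5.5, -40, 0, 0, 0, 0, -1], [-5.5, -40, 0, 0, 0, 0, -1], [-5.5, -40, 0, 0, 0, 0, -1], [-5.5, -40, 0, 0, 0, 0, -1]]}}

```text
clock: 1.35
position: [0.3845, 0.2747, 0.2312]
tool_rot: [-0.153, 0.988, -0.0, 0.0]
force: [0.4, 0.5, -0.5]
grip_width: 0.0001
```

>>> {"op": "move_arm", "data": {"steps": [[-5.5, -40, 0, 0, 0, 0, -1], [-5.5, -40, 0, 0, 0, 0, -1], [-5.5, -40, 0, 0, 0, 0, -1], [-5.5, -40, 0, 0, 0, 0, -1], [-5.5, -40, 0, 0, 0, 0, -1]]}}

```text
clock: 1.77
position: [0.4713, 0.0922, 0.2313]
tool_rot: [-0.153, 0.988, 0.0, 0.0]
force: [0.3, 0.8, 0.2]
grip_width: 0.0002
```

>>> {"op": "move_arm", "data": {"steps": [[-5.5, -40, 0, 0, 0, 0, -1], [-5.5, -40, 0, 0, 0, 0, -1], [-5.5, -40, 0, 0, 0, 0, -1], [-5.5, -40, 0, 0, 0, 0, -1], [0, 0, 0, 0, 0, 0, -1]]}}

```text
clock: 2.18
position: [0.5418, -0.0568, 0.2303]
tool_rot: [-0.151, 0.989, -0.0, -0.001]
force: [0.4, 0.5, -0.3]
grip_width: 0.0002
```

```bash

python3 -c "
from h import *
go('rock',.12)"
```

```text
t 2.1833 pos [ 0.5418 -0.0568  0.2303] shift [ -23.1 -112.6  110.3] w [-0.001 -0.002 -0.003] F [ 0.4  0.5 -0.3] g 0.0001616568691857971 q6 -2.02
```

>>> {"op": "move_arm", "data": {"steps": [[-6, -30, 20, 0, 0, 0, -1], [-6, -30, 20, 0, 0, 0, -1], [-6, -30, 20, 0, 0, 0, -1], [-5, -22, 20, 0, 0, 0, -1], [0, 0, 15, 0, 0, 0, -1]]}}

```text
clock: 2.6
position: [0.5967, -0.1543, 0.1336]
tool_rot: [-0.152, 0.988, 0.0, -0.001]
force: [0.8, -0.1, 0.1]
grip_width: -0.0002
```

```bash

python3 - <<'E'
from h import *
from station import *
import cv2
o=[]
for n,(x,y) in dict(scene=(170,190),top=(370,110)).items():
    p,d=read_camera(n); o.append(cv2.resize(p[y:y+120,x:x+120,::-1],None,fx=3.3,fy=3.3))
cv2.imwrite('pics/r1.png',np.hstack(o))
go('rock',.089)
E
```

```text
t 2.7 pos [ 0.5949 -0.1514  0.1328] shift [-0.6 -6.6 43.8] w [ 0.003 -0.004 -0.   ] F [-0.5  0.4  0.4] g -0.0001670931703366668 q6 -2.17
```

View pics/r1.png

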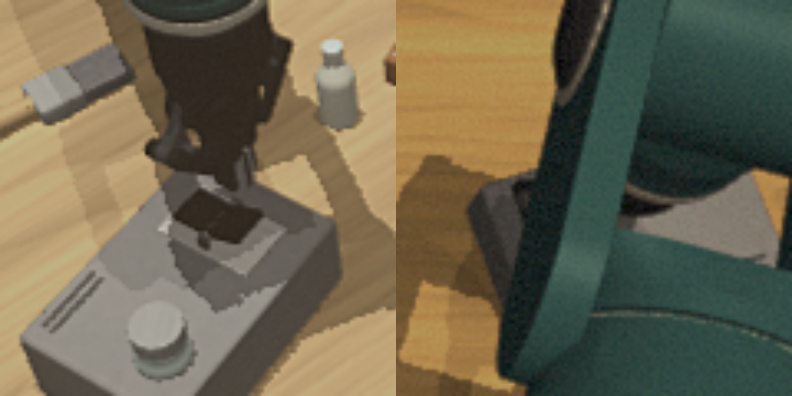

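The scene view shows the shut fingertips at about (240,188) in the crop, just above the rocker at (220,215). The top view is hidden by the arm. I'll correct by 6 mm and go down.

>>> {"op": "move_arm", "data": {"steps": [[-0.6, -6.6, 0, 0, 0, 0, -1], [0, 0, 10, 0, 0, 0, -1], [0, 0, 10, 0, 0, 0, -1], [0, 0, 4, 0, 0, 0, -1], [0, 0, 0, 0, 0, 0, -1]]}}

```text
clock: 3.12
position: [0.5981, -0.1569, 0.1111]
tool_rot: [-0.153, 0.988, 0.0, -0.001]
force: [0.6, -0.7, -0.0]
grip_width: 0.0002
```

```bash

python3 -c "
from h import *
go('rock',.089)"
```

```text
t 3.1167 pos [ 0.5981 -0.1569  0.1111] shift [ 1.  -0.3 22.1] w [ 0.001 -0.001  0.001] F [ 0.6 -0.7 -0. ] g 0.00021549936537696354 q6 -2.18
```

>>> {"op": "move_arm", "data": {"steps": [[0, 0, 4, 0, 0, 0, -1], [0, 0, 4, 0, 0, 0, -1], [0, 0, 4, 0, 0, 0, -1], [0, 0, 3, 0, 0, 0, -1], [0, 0, 0, 0, 0, 0, -1]]}}

```text
clock: 3.53
position: [0.5987, -0.1575, 0.0969]
tool_rot: [-0.153, 0.988, 0.0, -0.0]
force: [-0.7, 0.3, -0.2]
grip_width: 0.0002
```

>>> {"op": "move_arm", "data": {"steps": [[0, 0, 2, 0, 0, 0, -1], [0, 0, 2, 0, 0, 0, -1], [0, 0, 1, 0, 0, 0, -1], [0, 0, 0, 0, 0, 0, -1], [0, 0, 0, 0, 0, 0, -1]]}}

```text
clock: 3.95
position: [0.5986, -0.1576, 0.0921]
tool_rot: [-0.153, 0.988, 0.0, -0.0]
force: [0.6, -1.0, 0.2]
grip_width: -0.0003
```

>>> {"op": "move_arm", "data": {"steps": [[0, 0, 1, 0, 0, 0, -1], [0, 0, 1, 0, 0, 0, -1], [0, 0, 0, 0, 0, 0, -1], [0, 0, 0, 0, 0, 0, -1], [0, 0, 0, 0, 0, 0, -1]]}}

```text
clock: 4.37
position: [0.5986, -0.1575, 0.0902]
tool_rot: [-0.153, 0.988, 0.0, -0.0]
force: [0.9, -1.3, 0.6]
grip_width: 0.0002
```

```bash

python3 - <<'E'
from h import *
from station import *
import cv2
p,d=read_camera('scene'); cv2.imwrite('pics/r2.png',cv2.resize(p[200:300,180:280,::-1],None,fx=6,fy=6,interpolation=cv2.INTER_CUBIC))
go('rock',.089)
E
```

```text
t 4.4167 pos [ 0.5986 -0.1575  0.0902] shift [1.2 0.4 1.2] w [ 0.    -0.     0.001] F [0.9 0.6 0.5] g 0.0003141391511745404 q6 -2.18
```

View pics/r2.png

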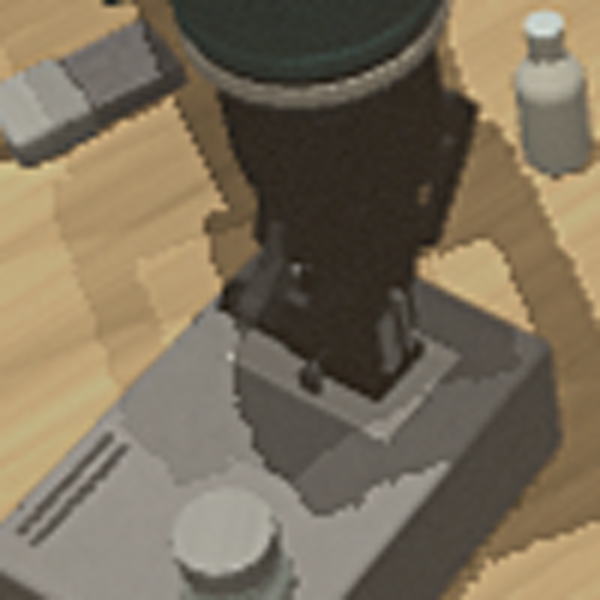

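The fingers cover the raised half at crop (370,350), but the force is still about 0.5 N, so I'll press until I feel the stop.

>>> {"op": "move_arm", "data": {"steps": [[0, 0, 0.5, 0, 0, 0, -1], [0, 0, 0.5, 0, 0, 0, -1], [0, 0, 0, 0, 0, 0, -1], [0, 0, 0, 0, 0, 0, -1], [0, 0, 0, 0, 0, 0, -1]]}}

```text
clock: 4.83
position: [0.5987, -0.1576, 0.09]
tool_rot: [-0.153, 0.988, -0.0, 0.0]
force: [-3.7, 1.4, 7.9]
grip_width: -0.0001
```

>>> {"op": "move_arm", "data": {"steps": [[0, 0, 0.5, 0, 0, 0, -1], [0, 0, 0.5, 0, 0, 0, -1], [0, 0, 0, 0, 0, 0, -1], [0, 0, 0, 0, 0, 0, -1], [0, 0, 0, 0, 0, 0, -1]]}}

```text
clock: 5.25
position: [0.5988, -0.1576, 0.0899]
tool_rot: [-0.153, 0.988, -0.0, 0.0]
force: [-8.0, 1.6, 15.8]
grip_width: 0.0002
```

Stop reached at z = 0.0899 m with 16 N. Lifting and moving to the panel, yaw +0.085 rad.

>>> {"op": "move_arm", "data": {"steps": [[0, 0, -5, 0, 0, 0, -1], [0, 0, -15, 0, 0, 0, -1], [0, 0, -20, 0, 0, 0, -1], [0, 0, -20, 0, 0, 0, -1], [0, 0, -10, 0, 0, -0.085, -1]]}}

```text
clock: 5.67
position: [0.5993, -0.1577, 0.1618]
tool_rot: [-0.194, 0.981, -0.001, 0.001]
force: [-0.5, 0.6, 0.5]
grip_width: -0.0001
```

```bash

python3 -c "
from h import *
go('bar',.15)"
```

```text
t 5.6667 pos [ 0.5993 -0.1577  0.1618] shift [-29.3 360.8  11.2] w [-0.002  0.002 -0.001] F [-0.5  0.6  0.5] g -0.00014757381450969346 q6 -2.26
```

>>> {"op": "move_arm", "data": {"steps": [[-3, 36, 0, 0, 0, 0, -1], [-3, 36, 0, 0, 0, 0, -1], [-3, 36, 0, 0, 0, 0, -1], [-3, 36, 0, 0, 0, 0, -1], [-3, 36, 0, 0, 0, 0, -1]]}}

```text
clock: 6.08
position: [0.543, 0.0159, 0.1593]
tool_rot: [-0.195, 0.981, -0.0, 0.0]
force: [0.9, -0.5, -0.6]
grip_width: 0.0002
```

>>> {"op": "move_arm", "data": {"steps": [[-3, 36, 0, 0, 0, 0, -1], [-3, 36, 0, 0, 0, 0, -1], [-3, 36, 0, 0, 0, 0, -1], [-3, 36, 0, 0, 0, 0, -1], [-2, 36, 0, 0, 0, 0, -1]]}}

```text
clock: 6.5
position: [0.4872, 0.1877, 0.1594]
tool_rot: [-0.195, 0.981, 0.0, 0.0]
force: [1.2, 0.5, 0.8]
grip_width: -0.0001
```

>>> {"op": "move_arm", "data": {"steps": [[0, 0, 15, 0, 0, 0, -1], [0, 0, 20, 0, 0, 0, -1], [0, 0, 20, 0, 0, 0, -1], [0, 0, 0, 0, 0, 0, -1], [0, 0, 0, 0, 0, 0, -1]]}}

```text
clock: 6.92
position: [0.4877, 0.1861, 0.1036]
tool_rot: [-0.195, 0.981, -0.0, -0.001]
force: [-0.1, -0.0, 0.6]
grip_width: 0.0002
```

```bash

python3 - <<'E'
from h import *
from station import *
import cv2
p,d=read_camera('scene'); cv2.imwrite('pics/r3.png',cv2.resize(p[140:300,170:390,::-1],None,fx=3.6,fy=3.6,interpolation=cv2.INTER_CUBIC))
p,d=read_camera('top'); cv2.imwrite('pics/r4.png',cv2.resize(p[100:260,230:500,::-1],None,fx=2.9,fy=2.9,interpolation=cv2.INTER_CUBIC))
go('bar',.042)
f,cx,cy,E=cam('top');v,u=np.mgrid[:400,:640]
W=np.stack([(u-cx)/f*d,(v-cy)/f*d,d],-1)@E[:3,:3].T+E[:3,3]
print((W[166:206:3,410:444:3,2]*1000).round(0).astype(int))
E
```

```text
t 7.0167 pos [0.4885 0.1863 0.105 ] shift [-0.6  0.5 63. ] w [-0.     0.002  0.   ] F [ 0.  -0.2  0.6] g -0.00021327693112718166 q6 -1.65
[[ 72  75  78  76  73  74  72  73  74  75  77  74]
 [ 75  72  73  73  77  78  78  76  74  77  75  76]
 [ 75  78  77  78  90  92  89  75  77  73  74  71]
 [ 74  80  91  91  90  89  89  78  73  77  75  76]
 [ 74  76  80  89  91  91  89  78  74  74  76  73]
 [ 74  76  75  89  90  90  86  90  86  74  74  75]
 [ 75  74  79  90  89  92  91  93  79  72  75  73]
 [ 76  77  79  88  91  92  92  95  97  74  74  75]
 [ 76  74 953  77  93  95  97  97 101  77  75  75]
 [ 77  74  77  76  77  98  99  97  99  79  76  70]
 [ 74  75  71  75  73  96  77  77  77  78  73  76]
 [ 75  74  74  76  80  76  75  78  76  72  72  74]
 [ 76  74  75  75  80  72  75  74  75  73  75  74]
 [ 72  74  76  72  74  75  75  76  74  75  73  74]]
```

View pics/r3.png

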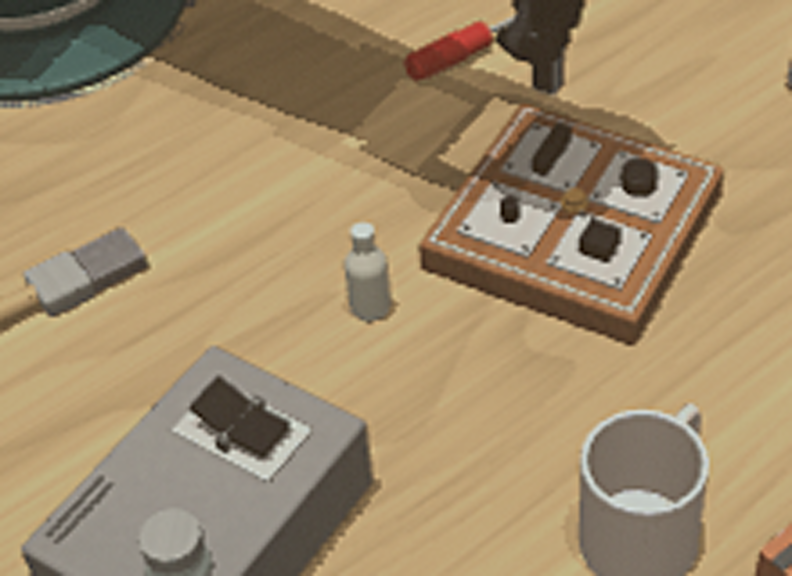

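View pics/r4.png

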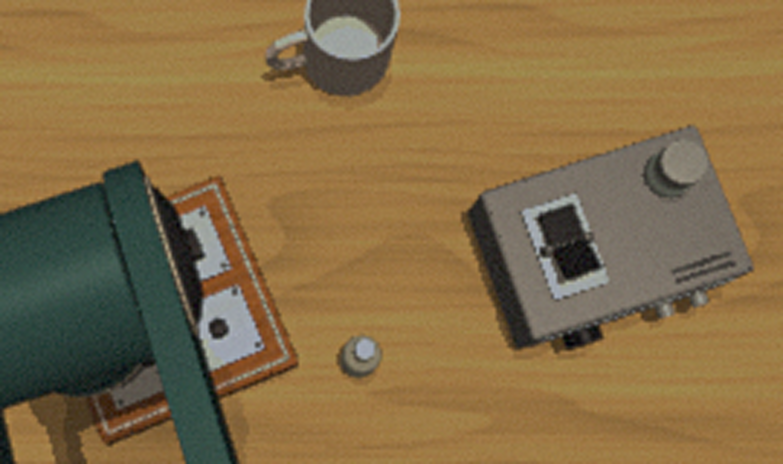

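The rocker is on: its +x half is level at 90 mm and its -x half has risen to about 100 mm. The fingers hang above the bar, scene crop (545,85) over (552,150). Pressing the bar.

>>> {"op": "move_arm", "data": {"steps": [[0, 0, 15, 0, 0, 0, -1], [0, 0, 15, 0, 0, 0, -1], [0, 0, 13, 0, 0, 0, -1], [0, 0, 3, 0, 0, 0, -1], [0, 0, 0, 0, 0, 0, -1]]}}

```text
clock: 7.43
position: [0.4878, 0.1861, 0.0571]
tool_rot: [-0.195, 0.981, -0.0, -0.0]
force: [0.1, -0.7, 0.6]
grip_width: 0.0004
```

>>> {"op": "move_arm", "data": {"steps": [[0, 0, 3, 0, 0, 0, -1], [0, 0, 3, 0, 0, 0, -1], [0, 0, 3, 0, 0, 0, -1], [0, 0, 3, 0, 0, 0, -1], [0, 0, 0, 0, 0, 0, -1]]}}

```text
clock: 7.85
position: [0.488, 0.1863, 0.0451]
tool_rot: [-0.195, 0.981, 0.0, 0.0]
force: [1.3, 0.4, -1.3]
grip_width: -0.0004
```

>>> {"op": "move_arm", "data": {"steps": [[0, 0, 1.5, 0, 0, 0, -1], [0, 0, 1.5, 0, 0, 0, -1], [0, 0, 0.5, 0, 0, 0, -1], [0, 0, 0, 0, 0, 0, -1], [0, 0, 0, 0, 0, 0, -1]]}}

```text
clock: 8.27
position: [0.488, 0.1863, 0.042]
tool_rot: [-0.195, 0.981, 0.0, 0.0]
force: [-0.0, -0.2, 4.1]
grip_width: 0.0002
```

>>> {"op": "move_arm", "data": {"steps": [[0, 0, 0.5, 0, 0, 0, -1], [0, 0, 0.5, 0, 0, 0, -1], [0, 0, 0, 0, 0, 0, -1], [0, 0, 0, 0, 0, 0, -1], [0, 0, 0, 0, 0, 0, -1]]}}

```text
clock: 8.68
position: [0.4881, 0.1863, 0.0417]
tool_rot: [-0.195, 0.981, 0.0, 0.0]
force: [-4.2, -2.0, 13.2]
grip_width: -0.0001
```

The bar hit its stop at 42 mm with 13 N. Lifting, then moving 75 mm along panel x to the big button.

>>> {"op": "move_arm", "data": {"steps": [[0, 0, -4, 0, 0, 0, -1], [0, 0, -14, 0, 0, 0, -1], [0, 0, -20, 0, 0, 0, -1], [0, 0, -20, 0, 0, 0, -1], [0, 0, 0, 0, 0, 0, -1]]}}

```text
clock: 9.1
position: [0.4891, 0.1867, 0.1025]
tool_rot: [-0.195, 0.981, 0.0, 0.002]
force: [0.2, 0.2, 0.6]
grip_width: -0.0002
```

>>> {"op": "move_arm", "data": {"steps": [[-25, 0, 0, 0, 0, 0, -1], [-25, 0, 0, 0, 0, 0, -1], [-25, 0, 0, 0, 0, 0, -1], [0, 0, 0, 0, 0, 0, -1], [0, 0, 0, 0, 0, 0, -1]]}}

```text
clock: 9.52
position: [0.5574, 0.215, 0.0976]
tool_rot: [-0.195, 0.981, -0.0, -0.001]
force: [-0.4, 0.3, -0.3]
grip_width: 0.0001
```

```bash

python3 - <<'E'
from h import *
from station import *
import cv2
p,d=read_camera('scene'); cv2.imwrite('pics/r5.png',cv2.resize(p[140:250,270:390,::-1],None,fx=5,fy=5,interpolation=cv2.INTER_CUBIC))
go('big',.044)
E
```

```text
t 9.5667 pos [0.5568 0.2148 0.0978] shift [-1.6  0.4 53.8] w [ 0.    -0.002  0.   ] F [0.9 0.2 0.4] g -8.922053057239214e-05 q6 -1.64
```

View pics/r5.png

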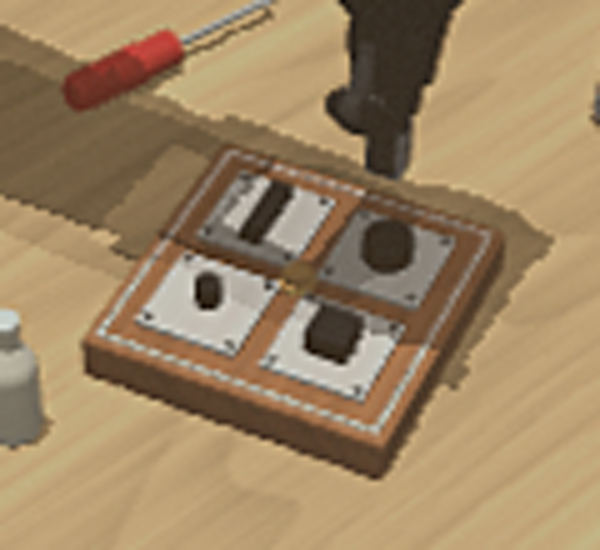

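The bar at crop (265,212) is lower than before, and the fingers at (387,165) are over the big button at (387,245). Pressing it.

>>> {"op": "move_arm", "data": {"steps": [[-1, 0, 12, 0, 0, 0, -1], [0, 0, 12, 0, 0, 0, -1], [0, 0, 12, 0, 0, 0, -1], [0, 0, 3, 0, 0, 0, -1], [0, 0, 0, 0, 0, 0, -1]]}}

```text
clock: 9.98
position: [0.5572, 0.2149, 0.058]
tool_rot: [-0.195, 0.981, -0.0, -0.001]
force: [0.3, -0.5, -0.3]
grip_width: -0.0
```

>>> {"op": "move_arm", "data": {"steps": [[0, 0, 4, 0, 0, 0, -1], [0, 0, 4, 0, 0, 0, -1], [0, 0, 3, 0, 0, 0, -1], [0, 0, 2, 0, 0, 0, -1], [0, 0, 0, 0, 0, 0, -1]]}}

```text
clock: 10.4
position: [0.5583, 0.2153, 0.0468]
tool_rot: [-0.195, 0.981, 0.0, 0.0]
force: [0.1, -0.3, 3.2]
grip_width: 0.0001
```

>>> {"op": "move_arm", "data": {"steps": [[0, 0, 1, 0, 0, 0, -1], [0, 0, 1, 0, 0, 0, -1], [0, 0, 1, 0, 0, 0, -1], [0, 0, 0.5, 0, 0, 0, -1], [0, 0, 0, 0, 0, 0, -1]]}}

```text
clock: 10.82
position: [0.5583, 0.2153, 0.044]
tool_rot: [-0.195, 0.981, 0.0, 0.0]
force: [-3.0, -1.2, 8.5]
grip_width: -0.0003
```

>>> {"op": "move_arm", "data": {"steps": [[0, 0, 0.5, 0, 0, 0, -1], [0, 0, 0.5, 0, 0, 0, -1], [0, 0, 0, 0, 0, 0, -1], [0, 0, 0, 0, 0, 0, -1], [0, 0, 0, 0, 0, 0, -1]]}}

```text
clock: 11.23
position: [0.5584, 0.2154, 0.0438]
tool_rot: [-0.195, 0.981, 0.0, 0.0]
force: [-6.5, -2.8, 18.2]
grip_width: -0.0002
```

The button is fully down at 44 mm with 18 N. Releasing, lifting and clearing the view.

>>> {"op": "move_arm", "data": {"steps": [[0, 0, -4, 0, 0, 0, -1], [0, 0, -16, 0, 0, 0, -1], [0, 0, -30, 0, 0, 0, -1], [0, 0, -35, 0, 0, 0, -1], [0, 0, -35, 0, 0, 0, -1]]}}

```text
clock: 11.65
position: [0.5576, 0.2151, 0.1629]
tool_rot: [-0.195, 0.981, -0.0, -0.001]
force: [1.0, 0.4, -0.2]
grip_width: -0.0002
```

>>> {"op": "move_arm", "data": {"steps": [[10, 38, 0, 0, 0, 0, -1], [10, 38, 0, 0, 0, 0, -1], [10, 38, 0, 0, 0, 0, -1], [10, 38, 0, 0, 0, 0, -1], [10, 38, 0, 0, 0, 0, -1]]}}

```text
clock: 12.07
position: [0.4379, 0.3728, 0.1621]
tool_rot: [-0.195, 0.981, 0.0, -0.0]
force: [1.0, 0.1, -0.1]
grip_width: 0.0
```

>>> {"op": "move_arm", "data": {"steps": [[10, 38, 0, 0, 0, 0, -1], [10, 38, 0, 0, 0, 0, -1], [10, 38, 0, 0, 0, 0, -1], [10, 38, 0, 0, 0, 0, -1], [0, 0, 0, 0, 0, 0, -1]]}}

```text
clock: 12.48
position: [0.3403, 0.5008, 0.1618]
tool_rot: [-0.197, 0.98, 0.0, -0.001]
force: [0.2, 0.0, 0.1]
grip_width: 0.0004
```

```bash

python3 - <<'E'
from h import *
from station import *
import cv2
p,d=read_camera('scene'); cv2.imwrite('pics/f1.png',p[:,:,::-1])
p,d=read_camera('top'); cv2.imwrite('pics/f2.png',p[:,:,::-1])
f,cx,cy,E=cam('top');v,u=np.mgrid[:400,:640]
W=np.stack([(u-cx)/f*d,(v-cy)/f*d,d],-1)@E[:3,:3].T+E[:3,3]
W0=np.load('W.npy')
for k,(u,v) in dict(big=(265,196),bar=(277,224),sq=(293,185),small=(305,212)).items():
    s=np.s_[v-1:v+2,u-1:u+2,2]; print(k,W0[s].mean().round(4),W[s].mean().round(4))
p0=np.load('top.npz')['p'];df=np.abs(p.astype(int)-p0).max(2)>60
c,l,s,ce=cv2.connectedComponentsWithStats(df.astype(np.uint8))
print([(list(x),y.round()) for x,y in zip(s[1:],ce[1:]) if x[4]>6])
print(state()['clock'],state()['position'],state()['force'])
E
```

```text
big 0.0495 0.0508
bar 0.0501 0.0422
sq 0.0505 0.0497
small 0.0484 0.0505
[([np.int32(428), np.int32(170), np.int32(3), np.int32(6), np.int32(11)], array([429., 172.])), ([np.int32(425), np.int32(194), np.int32(10), np.int32(4), np.int32(12)], array([430., 196.])), ([np.int32(0), np.int32(253), np.int32(24), np.int32(21), np.int32(42)], array([ 11., 264.])), ([np.int32(51), np.int32(264), np.int32(76), np.int32(85), np.int32(2273)], array([ 79., 296.])), ([np.int32(25), np.int32(274), np.int32(6), np.int32(3), np.int32(8)], array([ 27., 275.])), ([np.int32(133), np.int32(276), np.int32(162), np.int32(116), np.int32(3221)], array([208., 337.])), ([np.int32(86), np.int32(311), np.int32(10), np.int32(9), np.int32(27)], array([ 91., 315.])), ([np.int32(99), np.int32(311), np.int32(11), np.int32(8), np.int32(24)], array([103., 315.])), ([np.int32(68), np.int32(322), np.int32(8), np.int32(6), np.int32(15)], array([ 71., 324.])), ([np.int32(80), np.int32(322), np.int32(29), np.int32(25), np.int32(244)], array([ 97., 329.])), ([np.int32(70), np.int32(326), np.int32(19), np.int32(15), np.int32(74)], array([ 79., 333.])), ([np.int32(109), np.int32(332), np.int32(21), np.int32(39), np.int32(397)], array([117., 350.])), ([np.int32(97), np.int32(349), np.int32(8), np.int32(20), np.int32(109)], array([101., 359.])), ([np.int32(124), np.int32(348), np.int32(94), np.int32(52), np.int32(1734)], array([169., 379.])), ([np.int32(59), np.int32(350), np.int32(8), np.int32(4), np.int32(16)], array([ 63., 352.])), ([np.int32(45), np.int32(356), np.int32(111), np.int32(44), np.int32(2579)], array([ 92., 385.])), ([np.int32(145), np.int32(383), np.int32(6), np.int32(3), np.int32(8)], array([148., 384.])), ([np.int32(159), np.int32(394), np.int32(8), np.int32(6), np.int32(14)], array([162., 396.]))]
12.5833 [0.3431615  0.49767711 0.16174342] [-0.21947447  0.31079344 -0.30237958]
```

View pics/f1.png

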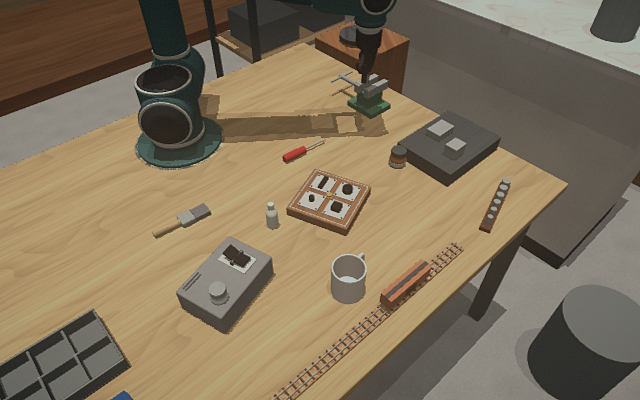

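View pics/f2.png

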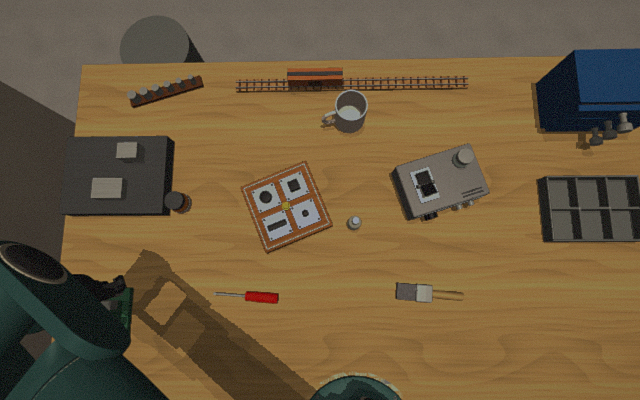

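The bar now reads 42 mm, the other three keys about 50 mm, and the rocker is on. The bystanders are at unchanged pixels in the top view, and nothing touches the arm (force about 0 N).

```bash
python3 -c "
from station import *
print(hand_in())"
```

```text
the job is handed in; nothing more can be done
None
```

The job is handed in. I pressed the rocker, then the bar key, then the larger round button, all with shut fingers, and finished at 12.6 s of the 48 s allowed. Each was pressed until it hit its stop:

| Control | Height at the stop | Vertical force at the stop | State afterwards |
|---|---|---|---|
| Rocker | 90 mm | 16 N | on: +x half level at about 90 mm, other half raised to about 100 mm |
| Bar key | 42 mm | 13 N | stayed down at 42 mm |
| Larger round button | 44 mm | 18 N | back up at about 50 mm |

- **Other keys and bystanders:** the small button and the square key still read about 50 mm. Comparing top-camera pictures from before and after, nothing moved except the rocker, the arm and its shadow.
- **At hand-in:** the arm was clear of everything, with wrist force about 0.
- **Disagreement between cameras:** at the start, the scene camera put the keys about 11 mm off from the top camera. I put this down to the key sides showing in that view. I used the panel's outline from the top camera, and it agreed with the key positions to about 1 mm.
- **Low force readings:** the force read near zero while the rocker and the bar were still moving, so I judged "fully down" by the stop force and the depth readings afterwards.

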